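Fit the blue tube carousel on the bench mixer

ROBOT

A 6-joint arm with a two-finger parallel gripper is mounted at the origin on the work surface. World frame = base frame: x ahead of the robot, y to its left, z up, the work surface at z = 0. Lengths are in m, angles in rad, forces in N, time in s.
With the tool pointing down it reaches from about 0.3 to 0.875 m from the base axis. Payload 6.4 kg.
Tool frame: the origin (TCP) lies on the mounting face of the last link; the fingertips stand 173 mm ahead of it and the grasp point (between the pads) lies 155 mm ahead of it (ctrl.tip_reach is the distance from the TCP to the fingertips, in m); z points along the fingers, y is the line along which they close (so a half turn about z gives the same grasp; the last joint's range is limited). The gripper opens to 85 mm and grips with 20 to 120 N. Pads are 22 mm wide; open, the fingers measure 114 mm over their backs; the gripper's body (76 mm by 85 mm) begins 54 mm behind the grasp point. The pads swing forward as they close: fully open they stand 13 mm farther back than shut.
Start: joints at [1.074, 0.181, 1.607, -0, 1.354, -0.206], TCP at [0.165, 0.551, 0.405] pointing down, gripper open.
Joint ranges: [-2.99, 2.99], [-0.89, 2.07], [0.3, 2.58], [-1.14, 4.28], [0, 2.63], [-3.12, 3.12]. Speed limits (rad/s): [2.57, 2.57, 3.01, 3.14, 3.14, 3.14].

INTERFACE

Orientations are given as a unit quaternion [w, x, y, z].
In Python, from bench import ctrl gives the robot as it stands.
- The arm moves only by the shell command python3 -m pendant 'ROWS'. ROWS is JSON, a list that holds one entry, the list of rows, each a list of 7 numbers: the opening, from 0 (shut) to 1 (fully open), then the shift along the tool's x, y, z in mm, then the turn, a rotation vector about the tool's x, y, z in rad. A call has 1 to 5 rows; each row is the pose to reach, as a shift and turn from the pose commanded when the call began, along the tool's axes at that moment; what a row does not reach only later rows make up. A row lasts 1/12 s, in which the tool goes at most 41.7 mm and 7.16 degrees, less where a joint would pass 70% of its speed; a pose out of reach is approached as far as the arm can. A call with a gripper value outside its range is refused whole. The fingers move at their own pace and stop on an object; the grip force is fixed at half the most. Time passes only in rows, so rows that repeat a pose let the fingers close. It gives the time, the measured TCP pose, the force, the opening and the grip force at its end, in the units of the state.
- ctrl.get_obs(): the state, without advancing time (a new reading comes with each control period).
- ctrl.camera(name): name is "scene" or "top"; returns the picture (384x512x3 uint8, red, green, blue); there is no depth.
- ctrl.camera_params(name): a dict with "mtx" (3x3 intrinsics, pixels), "distortion" ([k1, k2, p1, p2, k3] as OpenCV has them; the pictures are not rectified), "world_from_camera" (4x4, takes a point from camera to world coordinates). Camera axes: x right, y down, z forward; pixel columns grow to the right and rows downward; lengths in m; the calibration is good to about 2 mm. A picture is of the moment at which its call begins. camera_params takes no time and is no camera call.
- ctrl.hand_in(): hands the job in; it is judged then, once.
Trained networks look in the newest picture that a camera, given by its name, has taken for a name from the list of things; names that differ only in an ending like _2 or _b are one class to them, and where a whole thing is asked for, a point or a joint stands for the part that bears it (a point fixed in the world has none). Each returns a list of dicts, best first, with "confidence" (0 to 1); they miss things now and then, are a little off and sometimes report something else, mostly with a low value. They report only what shows in the picture. A call takes as long as a camera call. They do not tell look-alikes from the thing itself.
- ctrl.boxes_of(camera, name): "point" ([column, row] as shares, 0 to 1, of the picture: columns of its width, rows of its height, amid what is visible of it).
The state is a dict: "time_s": time; "q": joint angles; "dq": joint speeds; "joint_efforts": joint torques, N m; "eef_pos": TCP position; "eef_rot": TCP orientation; "wrist_force": force on the tool from outside, world axes, zero at the start; "torque": the same for the moment, N m; "opening": opening from 0.0 (shut) to 1.0 (fully open); "grasp_force": force on a finger pad.
Only numpy, scipy, OpenCV 4.12 (cv2) and the standard library are available. Lean on these libraries where they do the work, as an engineer would, in place of code of your own. Each camera call takes 0.05 s, during which the arm holds its last target. There are 200 camera calls.

TASK

Lift the blue tube carousel and slide it down over the mixer's upright steel shaft until it rests on the raised red collar, and let go of it there; keep it upright and do not drop it. Then, without gripping it, press down on the top of its hub until the collar has sunk and the carousel is fully home on the mixer, and back away. Leave the yellow carousel, the jar and the dish where they are.

Things in the scene. Friction and masses are not known exactly. Their poses are not given: they have to be found in the camera images.
- blue_carousel: Blue plastic tube carousel standing loose on the bench, 0.35 kg: hub 48 mm in diameter, 75 mm tall, with a 24 mm bore right through; round it a flat disc 150 mm in diameter, underside 10 mm and top 22 mm above the hub's underside, with eight dark wells. Origin: centre of the hub's underside, on the bore's axis; z up. Grip the hub above the disc (48 mm wide).
- yellow_carousel: Yellow carousel of the same shape and size, a bystander; origin at the centre of its hub's underside. It and the blue one may stand in either place.
- mixer: White bench mixer, fixed to the bench: casing 200 x 180 mm, top 70 mm above the bench, x towards its back, z up. Origin: on the bench under the shaft's axis (centre of the casing). A steel shaft 21 mm in diameter, tapered over its last 7 mm, stands upright on it.
- shaft_top (a point): Centre of the shaft's top end, 148 mm above the bench.
- seat (a point): Centre of the top of the dark metal pedestal (60 mm in diameter, on the casing), on the shaft's axis, 80 mm above the bench; the carousel's underside rests here when fully home. The shaft's top then lies 7 mm below the hub's top.
- collar (a joint): Stiff red collar, 40 mm in diameter, round the foot of the shaft: how far it has been pushed down, m. At 0 it stands raised, its top 18 mm above the pedestal (98 mm above the bench); at 0.018 its top is level with the pedestal. It takes about 12 N in all to push it down, more than the carousel's weight, and it stays where it is left.
- jar: Amber jar with a white cap, 70 mm in diameter, 110 mm tall, a bystander; origin at the centre of its underside.
- dish: White ceramic dish, 90 mm across, 50 mm tall, a bystander; origin at the centre of its underside.
Mind the look-alikes: they are no part of the job. Of the things that look like the blue_carousel, take the one that is nearest to the robot's base at the start.

How it is judged:
On the way, in this order (a step that is already met when the one before it is completed fails the run):
1. the blue carousel is on the shaft, resting on the still raised collar (pushed down less than 12 mm), and the fingers have let go of it (horizontal distance between blue_carousel and seat below 0.005 m and z of blue_carousel in the frame of seat below 0.025 m and value of joint collar below 0.012 m and contact force between the fingers and blue_carousel below 0.1 N), for 0.2 s.
2. the blue carousel is pressed down until the collar has sunk (at least 15.5 mm) (horizontal distance between blue_carousel and seat below 0.005 m and value of joint collar above 0.0155 m), for 0.1 s.
At the end, for the whole second after the job is handed in: The blue carousel is on the shaft (axis within 5 mm), its underside within 3 mm of the pedestal, upright within 0.06 rad and at rest, the collar pushed down at least 15.5 mm; the yellow carousel, jar and dish are within 30 mm of where they started (all of step 2 and z of blue_carousel in the frame of seat below 0.003 m and angle between blue_carousel's own z axis and vertical below 0.06 rad and linear speed of blue_carousel below 0.02 m/s and distance of each of yellow_carousel, jar, dish from where it was at the start of the episode below 0.03 m); the robot touches nothing.
It fails at once if the blue carousel is dropped (moves faster than 0.6 m/s while no finger touches it) (linear speed of blue_carousel above 0.6 m/s and contact force between the fingers and blue_carousel below 0.05 N).
It fails at once if the blue carousel is tipped over (more than 0.6 rad) (angle between blue_carousel's own z axis and vertical above 0.6 rad).
It fails at once if the yellow carousel, the jar or the dish is moved more than 30 mm or tipped (distance of any of yellow_carousel, jar, dish from where it was at the start of the episode above 0.03 m or angle between any of yellow_carousel, jar, dish's own z axis and vertical above 0.4 rad).
It also fails if it takes over 48 s, if anything falls off the work surface, if the arm or the gripper's body presses on something with over 40 N, if the wrist force passes 120 N, or if a joint passes its speed limit or range.

## Working session

There is one attempt and no reset: what is moved stays moved. The work goes in short steps, Python scripts to look and compute and a shell command to move; the robot and the scene stay as the last step left them, time stands still between calls to the robot, and variables do not carry over. Pictures are saved under pics/ and viewed, at most 13 in all, crops included, and the job is handed in when it is done.

```bash
mkdir -p pics
python3 - <<'E'
from bench import ctrl
import cv2,numpy as np
o=ctrl.get_obs();print({k:np.round(v,3).tolist() for k,v in o.items()})
for c in ("scene","top"):
    im=ctrl.camera(c);cv2.imwrite(f"pics/{c}0.png",im[:,:,::-1])
    p=ctrl.camera_params(c);print(c,np.round(p["mtx"],1).tolist(),p["distortion"],np.round(p["world_from_camera"],3).tolist())
    for n in("blue_carousel","yellow_carousel","mixer","shaft_top","jar","dish"):
        print(n,[(np.round(np.array(d["point"])*[512,384],1).tolist(),round(d["confidence"],2)) for d in ctrl.boxes_of(c,n)])
E
```

```text
{'time_s': 0.0, 'q': [1.074, 0.182, 1.608, -0.0, 1.354, -0.206], 'dq': [0.001, 0.001, 0.001, 0.0, -0.001, 0.001], 'joint_efforts': [0.002, -44.488, -35.133, -0.0, 0.009, -0.0], 'eef_pos': [0.165, 0.551, 0.404], 'eef_rot': [-0.0, 0.145, 0.989, -0.001], 'wrist_force': [0.386, 0.73, 0.501], 'torque': [-0.027, 0.027, 0.008], 'grasp_force': 0.0, 'opening': 0.996}
scene [[352.8, 0.0, 257.6], [0.0, 352.8, 194.8], [0.0, 0.0, 1.0]] [0.01772782 0.         0.         0.         0.        ] [[0.771, 0.503, -0.39, 0.98], [0.636, -0.591, 0.495, -0.456], [0.019, -0.63, -0.776, 0.873], [0.0, 0.0, 0.0, 1.0]]
blue_carousel [([262.7, 189.7], 0.83), ([164.8, 301.9], 0.82), ([341.9, 165.3], 0.56)]
yellow_carousel [([289.6, 141.1], 0.93)]
mixer [([200.8, 227.9], 0.57)]
shaft_top [([200.7, 225.0], 0.66)]
jar [([296.5, 231.7], 0.65)]
dish [([320.5, 201.7], 0.86)]
top [[360.6, 0.0, 256.5], [0.0, 360.6, 190.8], [0.0, 0.0, 1.0]] [0.02998401 0.         0.         0.         0.        ] [[0.012, -0.998, 0.069, 0.531], [-0.999, -0.009, 0.037, 0.001], [-0.036, -0.069, -0.997, 1.157], [0.0, 0.0, 0.0, 1.0]]
blue_carousel [([232.7, 214.0], 0.88), ([374.2, 193.4], 0.87), ([158.3, 164.6], 0.68)]
yellow_carousel [([158.3, 227.5], 0.55)]
mixer [([304.0, 221.6], 0.67)]
shaft_top [([311.3, 220.5], 0.79)]
jar [([262.0, 151.1], 0.69)]
dish [([210.3, 153.6], 0.93)]
```

View pics/scene0.png

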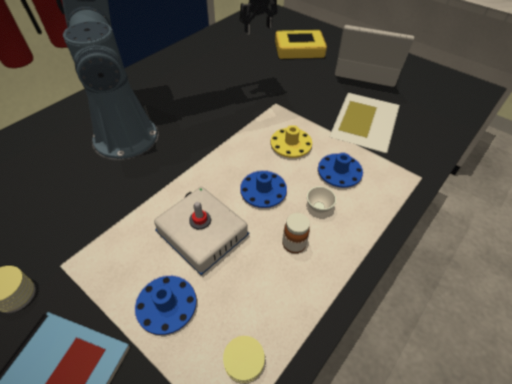

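View pics/top0.png

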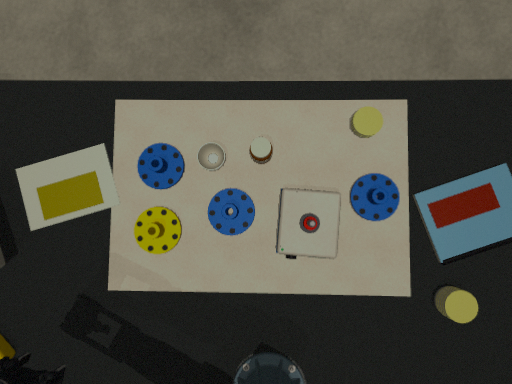

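Blue candidates in the top picture are (232,212), (375,197) and (160,166), which match scene (263,189), (165,302) and (341,167). The base is near top (268,380), so I choose (232,212) as the nearest. I'll check it in a close crop and refine.

```bash
cat > h.py <<'E'
import cv2,numpy as np
from bench import ctrl
def ray(c,uv):
    p=ctrl.camera_params(c);T=p["world_from_camera"];T=np.array(T)
    n=cv2.undistortPoints(np.array([[uv]],float),np.array(p["mtx"]),np.array(p["distortion"]))[0,0]
    return T[:3,3],T[:3,:3]@np.r_[n,1]
def atz(c,uv,z):
    o,d=ray(c,uv);return (o+d*(z-o[2])/d[2])
def proj(c,X):
    p=ctrl.camera_params(c);W=np.linalg.inv(np.array(p["world_from_camera"]))
    return cv2.projectPoints(np.atleast_2d(np.array(X,float)),cv2.Rodrigues(W[:3,:3])[0],W[:3,3],np.array(p["mtx"]),np.array(p["distortion"]))[0][:,0]
def circ(x,y,z,r,n=72):
    a=np.linspace(0,2*np.pi,n);return np.c_[x+r*np.cos(a),y+r*np.sin(a),np.full(n,z)]
def crop(c,im,uv,h,s,circs,out):
    x0,y0=int(uv[0]-h),int(uv[1]-h)
    k=cv2.resize(im[y0:y0+2*h,x0:x0+2*h,::-1],None,fx=s,fy=s,interpolation=cv2.INTER_CUBIC)
    for C,col in circs:
        q=(proj(c,C)-[x0,y0]+.5)*s-.5
        cv2.polylines(k,[np.round(q*8).astype(np.int32)],False,col,1,cv2.LINE_AA,3)
    if out: cv2.imwrite(out,k)
    return k
E
python3 - <<'E'
from h import *
res={}
from scipy.optimize import least_squares
# blue disc fit: mask of blue component -> outline compared with projected disc
for c,uv in(("top",(232,212)),("scene",(263,189))):
    im=ctrl.camera(c);res[c]=im
    hsv=cv2.cvtColor(im,cv2.COLOR_RGB2HSV)
    m=cv2.inRange(hsv,(105,120,40),(125,255,255))
    n,l,st,ce=cv2.connectedComponentsWithStats(m);i=l[uv[1]-9 if c=="top" else uv[1]+8,uv[0]-2]
    cs,_=cv2.findContours((l==i).astype(np.uint8),cv2.RETR_EXTERNAL,cv2.CHAIN_APPROX_NONE)
    h=cv2.convexHull(cs[0]);e=cv2.fitEllipse(cs[0]);print(c,i,st[i],e)
    print(" blue disc z.02",atz(c,e[0],.018).round(4))
B=atz("top",(232,212),.02);print([atz("top",p,.02).round(3).tolist() for p in((232,212),(372,197),(161,166))])
S=atz("top",(311,221),.148);print("shaft",S, atz("scene",(198.5,206),.148))
t=[]
b=atz("top",(231.5,211.5),.02)
t=[crop("top",res["top"],(232,212),28,7,[(circ(b[0],b[1],.022,.075),(255,255,255))],None),crop("top",res["top"],(311,222),28,7,[],None)]
u=[crop("scene",res["scene"],(263,187),28,7,[(circ(b[0],b[1],.022,.075),(255,255,255)),(circ(b[0],b[1],.075,.024),(0,255,255))],None),crop("scene",res["scene"],(199,214),28,7,[],None)]
cv2.imwrite("pics/c1.png",cv2.resize(np.vstack([np.hstack(t),np.hstack(u)]),(600,600)))
E
```

```text
top 3 [ 208  189   47   46 1510] ((230.8867950439453, 211.41302490234375), (45.3740119934082, 46.009300231933594), 80.28966522216797)
 blue disc z.02 [0.5437 0.1235 0.018 ]
scene 2 [ 241  171   45   36 1236] ((263.0247497558594, 189.096923828125), (34.534950256347656, 44.75790023803711), 93.45684814453125)
 blue disc z.02 [0.5491 0.1187 0.018 ]
[[0.542, 0.12, 0.02], [0.594, -0.317, 0.02], [0.686, 0.35, 0.02]]
shaft [ 0.51832646 -0.11380806  0.148     ] [ 0.52398616 -0.1204594   0.148     ]
```

View pics/c1.png

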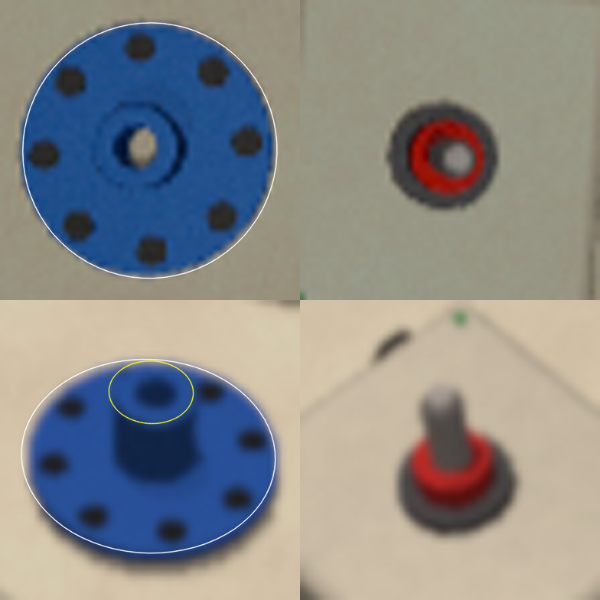

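The chosen one is the nearest blue carousel: its bore is visible and its hub is at about (0.544, 0.121). The shaft is at about (0.52, -0.117). Moving above the carousel.

```bash
cat > d.py <<'E'
import sys,numpy as np
from bench import ctrl
from scipy.spatial.transform import Rotation as R
o=ctrl.get_obs();q=o["eef_rot"];r=R.from_quat([q[1],q[2],q[3],q[0]])
g=np.array(list(map(float,sys.argv[1:4])))
print("t",o["time_s"],"pos",np.round(o["eef_pos"],4),"shift mm",np.round(r.inv().apply(g-o["eef_pos"])*1000,1),"zaxis",np.round(r.apply([0,0,1]),4),"yaxis",np.round(r.apply([0,1,0]),3),"F",np.round(o["wrist_force"],1),"open",o["opening"])
E
python3 -m pendant '[[[1,-35,-21,0,0,0,0],[1,-70,-43,0,0,0,0],[1,-104,-64,0,0,0,0],[1,-139,-86,0,0,0,0],[1,-173,-107,0,0,0,0]]]'
python3 -m pendant '[[[1,-35,-21,0,0,0,0],[1,-70,-43,0,0,0,0],[1,-104,-64,0,0,0,0],[1,-139,-86,0,0,0,0],[1,-173,-107,0,0,0,0]]]'
python3 d.py .544 .121 .3
```

```text
time_s: 1.22
eef_pos: [0.3006, 0.3973, 0.4048]
eef_rot: [0.0, 0.144, 0.99, 0.0]
wrist_force: [0.3, 0.8, -0.6]
opening: 1.002
grasp_force: 0.0
time_s: 1.63
eef_pos: [0.4359, 0.2448, 0.405]
eef_rot: [0.0, 0.145, 0.989, 0.0]
wrist_force: [0.7, 0.6, -0.6]
opening: 1.002
grasp_force: 0.0
t 1.6333 pos [0.4359 0.2448 0.405 ] shift mm [-139.   -87.7  105.1] zaxis [ 8.e-04  2.e-04 -1.e+00] yaxis [0.287 0.958 0.   ] F [ 0.7  0.6 -0.6] open 1.0017641710666834
```

```bash
python3 -m pendant '[[[1,-35,-22,0,0,0,0],[1,-70,-44,0,0,0,0],[1,-104,-66,0,0,0,0],[1,-139,-88,0,0,0,0],[1,-139,-88,20,0,0,0]]]'
python3 -m pendant '[[[1,0,0,35,0,0,0],[1,0,0,70,0,0,0],[1,0,0,85,0,0,0],[1,0,0,85,0,0,0],[1,0,0,85,0,0,0]]]' | grep -c .
python3 d.py .544 .121 .202
python3 - <<'E'
from h import *
t=[]
for c in("top","scene"):
    im=ctrl.camera(c); uv=proj(c,[.544,.121,.05])[0]
    t.append(crop(c,im,uv,36,8,[(circ(.5437,.1235,.022,.075),(255,255,255))] if c=="top" else [],None))
cv2.imwrite("pics/g.png",cv2.resize(np.hstack(t),(800,400)))
E
```

```text
time_s: 2.05
eef_pos: [0.548, 0.1171, 0.3888]
eef_rot: [0.005, 0.148, 0.989, -0.0]
wrist_force: [0.4, -0.2, -0.1]
opening: 1.001
grasp_force: 0.0
6
t 2.4667 pos [0.5427 0.1225 0.2992] shift mm [-1.8 -1.  97.2] zaxis [-0.0019 -0.     -1.    ] yaxis [ 0.287  0.958 -0.001] F [-0.3  0.6  0.8] open 1.000164847797635
```

View pics/g.png

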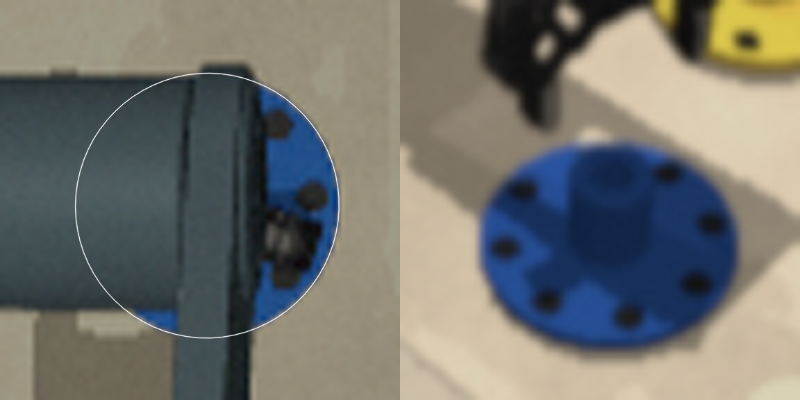

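The top view shows the disc outline matching the fitted circle, and the scene view shows the hub clear below the fingers. Descending and closing.

```bash
python3 -m pendant '[[[1,-2,0,35,0,0,0],[1,-2,0,70,0,0,0],[1,-2,0,92,0,0,0],[1,-2,0,97,0,0,0],[1,-2,0,97,0,0,0]]]'
python3 -m pendant '[[[0.4,0,0,0,0,0,0],[0.3,0,0,0,0,0,0],[0,0,0,0,0,0,0],[0,0,0,0,0,0,0],[0,0,0,0,0,0,0]]]'
python3 -m pendant '[[[0,0,0,0,0,0,0],[0,0,0,0,0,0,0],[0,0,0,-5,0,0,0],[0,0,0,-10,0,0,0],[0,0,0,-15,0,0,0]]]'
python3 d.py .52 -.117 .38
```

```text
time_s: 2.98
eef_pos: [0.5449, 0.122, 0.2027]
eef_rot: [-0.0, 0.145, 0.989, -0.0]
wrist_force: [-0.9, -0.5, 0.1]
opening: 1.0
grasp_force: 0.0
time_s: 3.4
eef_pos: [0.5459, 0.1222, 0.2051]
eef_rot: [0.002, 0.145, 0.989, 0.0]
wrist_force: [-0.6, 0.9, 6.2]
opening: 0.538
grasp_force: 60.7
time_s: 3.82
eef_pos: [0.5445, 0.1219, 0.2181]
eef_rot: [-0.0, 0.145, 0.989, -0.0]
wrist_force: [0.7, 1.1, -3.9]
opening: 0.544
grasp_force: 62.1
t 3.8167 pos [0.5445 0.1219 0.2181] shift mm [ -44.9 -236.  -161.9] zaxis [-5.e-04 -0.e+00 -1.e+00] yaxis [ 0.287  0.958 -0.   ] F [ 0.7  1.1 -3.9] open 0.5437539639467891
```

```bash
python3 -m pendant '[[[0,0,0,-25,0,0,0],[0,0,0,-55,0,0,0],[0,0,0,-85,0,0,0],[0,0,0,-115,0,0,0],[0,0,0,-145,0,0,0]]]' |tail -1
python3 -m pendant '[[[0,0,-15,-22,0,0,0],[0,-10,-45,-22,0,0,0],[0,-18,-80,-22,0,0,0],[0,-25,-115,-22,0,0,0],[0,-32,-150,-22,0,0,0]]]' |tail -1
python3 -m pendant '[[[0,-6,-30,0,0,0,0],[0,-10,-55,0,0,0,0],[0,-13,-75,0,0,0,0],[0,-14,-86,0,0,0,0],[0,-14,-86,0,0,0,0]]]' 
python3 d.py .52 -.117 .38
python3 - <<'E'
from h import *
t=[]
for c,uv in(("top",(311,215)),("scene",(199,195))):
    im=ctrl.camera(c); cv2.imwrite(f"pics/{c}_h.png",im[:,:,::-1])
    t.append(crop(c,im,uv,50,8,[],None))
cv2.imwrite("pics/h.png",cv2.resize(np.hstack(t),(800,400)))
E
```

```text
grasp_force: 63.1
grasp_force: 63.2
time_s: 5.07
eef_pos: [0.5207, -0.1192, 0.3848]
eef_rot: [-0.0, 0.146, 0.989, -0.0]
wrist_force: [0.2, 0.2, -4.8]
opening: 0.536
grasp_force: 63.3
t 5.0667 pos [ 0.5207 -0.1192  0.3848] shift mm [1.3 1.9 4.8] zaxis [-4.e-04 -5.e-04 -1.e+00] yaxis [ 0.289  0.957 -0.001] F [ 0.2  0.2 -4.8] open 0.536350889029522
```

View pics/h.png

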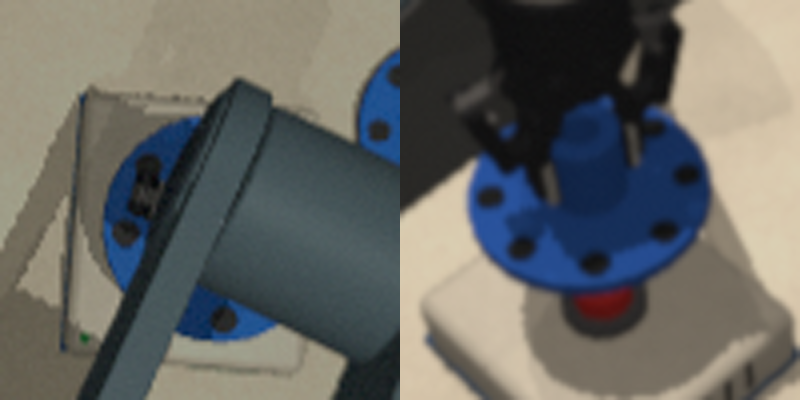

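```bash
cat > fit.py <<'E'
from h import *
from scipy.optimize import least_squares
S=8
def model(c,fr,x,y,z,x0,y0,h):
    m=np.zeros((2*h*S,2*h*S),np.uint8)
    for z0,r0,z1,r1 in fr:
        q=(proj(c,np.vstack([circ(x,y,z+z0,r0),circ(x,y,z+z1,r1)]))-[x0,y0]+.5)*S-.5
        cv2.fillPoly(m,[np.round(cv2.convexHull(q.astype(np.float32))*16).astype(np.int32)],1,cv2.LINE_8,4)
    return max(cv2.findContours(m,cv2.RETR_EXTERNAL,cv2.CHAIN_APPROX_NONE)[0],key=len)[:,0].astype(np.float32)
def fit(c,im,fr,z,xy,h,maskf,thr=3,out=None):
    uv=proj(c,[*xy,z])[0];x0,y0=int(uv[0]-h),int(uv[1]-h)
    k=cv2.resize(im[y0:y0+2*h,x0:x0+2*h],None,fx=S,fy=S,interpolation=cv2.INTER_CUBIC)
    m=maskf(k);n,l,st,_=cv2.connectedComponentsWithStats(m)
    P0=model(c,fr,*xy,z,x0,y0,h)
    i=1+np.argmax([np.sum(l[P0[:,1].astype(int).min():P0[:,1].astype(int).max(),P0[:,0].astype(int).min():P0[:,0].astype(int).max()]==j) for j in range(1,n)])
    D=max(cv2.findContours((l==i).astype(np.uint8),cv2.RETR_EXTERNAL,cv2.CHAIN_APPROX_NONE)[0],key=len)[:,0].astype(float)
    for lim in (5,3,1.5,1.0):   # px gates
        def res(p):
            M=model(c,fr,*p,z,x0,y0,h).reshape(-1,1,2)
            return np.array([cv2.pointPolygonTest(M,(float(a),float(b)),True) for a,b in D[::6]])/S
        use=np.abs(res(xy))<lim
        s=least_squares(lambda p:res(p)[use],xy,diff_step=2e-3,loss="soft_l1",f_scale=.3);xy=s.x
    r=res(xy)[use]
    v=np.ascontiguousarray(k[:,:,::-1]);cv2.polylines(v,[D[:,None].astype(np.int32)],True,(0,255,0),1);cv2.polylines(v,[model(c,fr,*xy,z,x0,y0,h)[:,None].astype(np.int32)],True,(255,255,255),1)
    return xy,round(float(np.sqrt(np.mean(r**2))),2),round(float(use.mean()),2),cv2.resize(v,(400,400))
blue=lambda k:cv2.morphologyEx(cv2.inRange(cv2.cvtColor(k,cv2.COLOR_RGB2HSV),(105,130,30),(125,255,255)),cv2.MORPH_OPEN,np.ones((9,9),np.uint8))
def dark(k):
    hs=cv2.cvtColor(k,cv2.COLOR_RGB2HSV);return ((hs[:,:,2]<122)|(hs[:,:,1]>110)).astype(np.uint8)*255
DISC=[(.010,.075,.022,.075)]
CAR=DISC+[(0,.024,.075,.024)]
MIX=[(.07,.03,.08,.03),(.08,.02,.098,.02),(.098,.0105,.141,.0105),(.141,.0105,.148,.0075)]
E
python3 - <<'E'
from fit import *
rd=lambda f:cv2.imread("pics/"+f)[:,:,::-1]
t=ctrl.get_obs()["eef_pos"];zc=t[2]-.2035;v=[]
for c in("top","scene"):
    a=fit(c,rd(f"{c}0.png"),CAR,0,(.545,.122),32,blue)
    b=fit(c,rd(f"{c}_h.png"),DISC,zc,(t[0],t[1]),45,blue)
    m=fit(c,rd(f"{c}0.png"),MIX,0,(.521,-.117),32,dark)
    for n,q in zip(("bench","held","mixer"),(a,b,m)):print(c,n,np.round(q[0],4),q[1:3]);v.append(cv2.resize(q[3],(266,266)))
    print("  cam off bench,held:",np.round(a[0]-[.5449,.1220],4),np.round(b[0]-t[:2],4)," move",np.round(m[0]-b[0],4))
cv2.imwrite("pics/f.png",np.vstack([np.hstack(v[:3]),np.hstack(v[3:])]))
E
```

```text
Traceback (most recent call last):
  File "fit.py", line 22, in fit
    s=least_squares(lambda p:res(p)[use],xy,diff_step=2e-3,loss="soft_l1",f_scale=.3);xy=s.x
  File "fit.py", line 22, in <lambda>
    s=least_squares(lambda p:res(p)[use],xy,diff_step=2e-3,loss="soft_l1",f_scale=.3);xy=s.x
                             ~~~^^^
  File "fit.py", line 19, in res
    M=model(c,fr,*p,z,x0,y0,h).reshape(-1,1,2)
      ~~~~~^^^^^^^^^^^^^^^^^^^
  File "fit.py", line 9, in model
    return max(cv2.findContours(m,cv2.RETR_EXTERNAL,cv2.CHAIN_APPROX_NONE)[0],key=len)[:,0].astype(np.float32)
           ~~~^^^^^^^^^^^^^^^^^^^^^^^^^^^^^^^^^^^^^^^^^^^^^^^^^^^^^^^^^^^^^^^^^^^^^^^^
ValueError: max() iterable argument is empty
```

```bash
sed -i 's/least_squares$/minimize/; s/s=least_squares.*/s=minimize(lambda p:np.sum(np.sqrt(.09+res(p)[use]**2)),xy,method="Nelder-Mead",options=dict(initial_simplex=np.array([xy,np.add(xy,[.003,0]),np.add(xy,[0,.003])]),xatol=1e-4,maxfev=60));xy=s.x/' fit.py
python3 - <<'E'
from fit import *
rd=lambda f:cv2.imread("pics/"+f)[:,:,::-1]
t=ctrl.get_obs()["eef_pos"];zc=t[2]-.2035;v=[]
for c in("top","scene"):
    a=fit(c,rd(f"{c}0.png"),CAR,0,(.545,.122),32,blue)
    b=fit(c,rd(f"{c}_h.png"),DISC,zc,(t[0],t[1]),45,blue)
    m=fit(c,rd(f"{c}0.png"),MIX,0,(.521,-.117),32,dark)
    for n,q in zip(("bench","held","mixer"),(a,b,m)):print(c,n,np.round(q[0],4),q[1:3]);v.append(cv2.resize(q[3],(266,266)))
    print("  cam off bench,held:",np.round(a[0]-[.5449,.1220],4),np.round(b[0]-t[:2],4)," move",np.round(m[0]-b[0],4))
cv2.imwrite("pics/f.png",np.vstack([np.hstack(v[:3]),np.hstack(v[3:])]))
E
```

```text
top bench [0.5441 0.1233] (0.59, 1.0)
top held [ 0.517  -0.1193] (0.16, 0.45)
top mixer [ 0.5125 -0.1165] (0.14, 1.0)
  cam off bench,held: [-0.0008  0.0013] [-0.0041 -0.0022]  move [-0.0045  0.0028]Traceback (most recent call last):
  File "<stdin>", line 7, in <module>
  File "fit.py", line 22, in fit
    s=minimize(lambda p:np.sum(np.sqrt(.09+res(p)[use]**2)),xy,method="Nelder-Mead",options=dict(initial_simplex=np.array([xy,np.add(xy,[.003,0]),np.add(xy,[0,.003])]),xatol=1e-4,maxfev=60));xy=s.x
    res = _minimize_neldermead(fun, x0, args, callback, bounds=bounds,
                               **options)
    fxr = func(xr)
    fx = function(np.copy(x), *(wrapper_args + args))
  File "fit.py", line 22, in <lambda>
    s=minimize(lambda p:np.sum(np.sqrt(.09+res(p)[use]**2)),xy,method="Nelder-Mead",options=dict(initial_simplex=np.array([xy,np.add(xy,[.003,0]),np.add(xy,[0,.003])]),xatol=1e-4,maxfev=60));xy=s.x
                                           ~~~^^^
  File "fit.py", line 19, in res
    M=model(c,fr,*p,z,x0,y0,h).reshape(-1,1,2)
      ~~~~~^^^^^^^^^^^^^^^^^^^
  File "fit.py", line 7, in model
    q=(proj(c,np.vstack([circ(x,y,z+z0,r0),circ(x,y,z+z1,r1)]))-[x0,y0]+.5)*S-.5
       ~~~~^^^^^^^^^^^^^^^^^^^^^^^^^^^^^^^^^^^^^^^^^^^^^^^^^^^^
  File "h.py", line 10, in proj
    p=ctrl.camera_params(c);W=np.linalg.inv(np.array(p["world_from_camera"]))
ValueError: time passes only in moves, steps and waits
```

```bash
sed -i 's/^from bench import ctrl/from bench import ctrl\nfrom functools import cache\nCP=cache(ctrl.camera_params)/; s/p=ctrl.camera_params(c)/p=CP(c)/' h.py
cat > run.py <<'E'
from fit import *
rd=lambda f:cv2.imread("pics/"+f)[:,:,::-1]
t=ctrl.get_obs()["eef_pos"];zc=t[2]-.2035;v=[]
for c in("top","scene"):
    a=fit(c,rd(f"{c}0.png"),CAR,0,(.545,.122),32,blue)
    b=fit(c,rd(f"{c}_h.png"),DISC,zc,(t[0],t[1]),45,blue)
    m=fit(c,rd(f"{c}0.png"),MIX,0,(.521,-.117),32,dark)
    for n,q in zip(("bench","held","mixer"),(a,b,m)):print(c,n,np.round(q[0],4),q[1:3]);v.append(cv2.resize(q[3],(266,266)))
    print("  cam off bench,held:",np.round(a[0]-[.5449,.1220],4),np.round(b[0]-t[:2],4)," move",np.round(m[0]-b[0],4))
cv2.imwrite("pics/f.png",np.vstack([np.hstack(v[:3]),np.hstack(v[3:])]))
E
python3 run.py
```

```text
top bench [0.5441 0.1233] (0.59, 1.0)
top held [ 0.517  -0.1193] (0.16, 0.45)
top mixer [ 0.5125 -0.1165] (0.14, 1.0)
  cam off bench,held: [-0.0008  0.0013] [-0.0041 -0.0022]  move [-0.0045  0.0028]
scene bench [0.5428 0.1283] (0.41, 0.45)
scene held [ 0.5179 -0.1137] (0.44, 0.33)
scene mixer [ 0.5133 -0.1166] (0.51, 0.82)
  cam off bench,held: [-0.0021  0.0063] [-0.0031  0.0034]  move [-0.0046 -0.0029]
```

View pics/f.png

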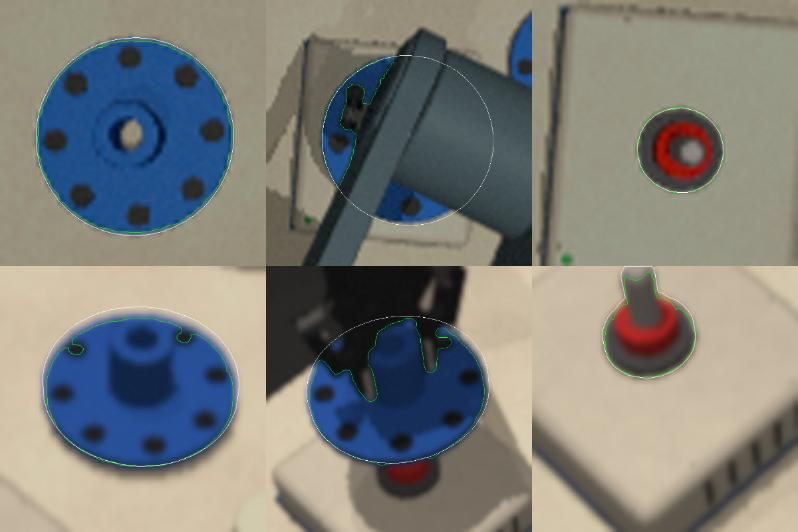

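```bash
python3 - <<'E'
s=open("fit.py").read()
s=s.replace('thr=3,out=None','de=None,gates=(5,3,1.5,1.0)').replace('(5,3,1.5,1.0):  ','gates:  ')
a=s.index("    for lim in");b=s.index("    r=res(xy)")
s=s[:a]+'''    fr_=fr;free=de is None;p=np.array([*xy,0. if free else de])
    def res(p):
        M=model(c,fr,p[0],p[1],z,x0,y0,h).reshape(-1,1,2)
        return np.array([cv2.pointPolygonTest(M,(float(a),float(b)),True) for a,b in D[::6]])/S-p[2]
    for lim in gates:
        use=np.abs(res(p))<lim
        f=lambda v:np.sum(np.sqrt(.04+res(v if free else [*v,de])[use]**2))
        x=p if free else p[:2];st=np.diag([.003,.003,.5][:len(x)])
        x=minimize(f,x,method="Nelder-Mead",options=dict(initial_simplex=np.vstack([x,x+st]),xatol=1e-4,maxfev=120)).x
        p[:len(x)]=x
    r=res(p)[use];xy=p[:2]
'''+s[s.index("    v=np.asc"):]
s=s.replace("return xy,round","return p,round")
s=s.replace("blue=lambda k:cv2.morphologyEx(","blue=lambda k:cv2.morphologyEx(cv2.morphologyEx(").replace("np.ones((9,9),np.uint8))","np.ones((9,9),np.uint8)),cv2.MORPH_CLOSE,np.ones((9,9),np.uint8))")
open("fit.py","w").write(s)
r=open("run.py").read()
r=r.replace("45,blue)","45,blue,a[0][2])").replace("(a[0]-","(a[0][:2]-").replace("(b[0]-","(b[0][:2]-").replace("(m[0]-b[0]","((m[0]-b[0])[:2]")
open("run.py","w").write(r)
E
python3 run.py
```

```text
top bench [0.5441 0.1235 0.5805] (0.13, 1.0)
top held [ 0.5176 -0.1176  0.5805] (0.13, 0.45)
top mixer [ 0.5126 -0.1165 -0.0486] (0.13, 1.0)
  cam off bench,held: [-0.0008  0.0015] [-0.0035 -0.0005]  move [-0.005  0.001]
scene bench [0.5463 0.1228 1.3856] (0.18, 0.9)
scene held [ 0.5205 -0.1175  1.3856] (0.34, 0.58)
scene mixer [ 0.5148 -0.1179  0.5945] (0.22, 0.94)
  cam off bench,held: [0.0014 0.0008] [-0.0005 -0.0004]  move [-0.0057 -0.0004]
```

View pics/f.png

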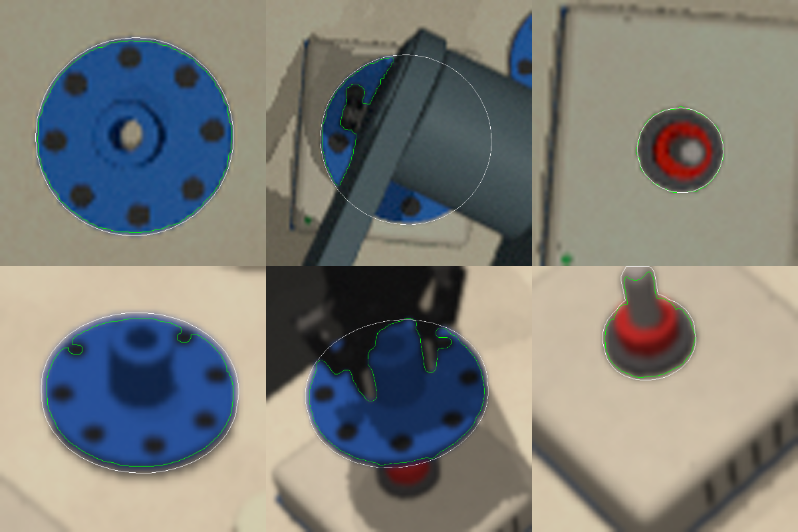

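Both cameras agree on the correction: move about (-5.3, +0.3) mm in world axes. Correcting, then going down gently.

```bash
python3 -m pendant '[[[0,3,-1,0,0,0,0],[0,5.1,-1.2,0,0,0,0],[0,5.1,-1.2,10,0,0,0],[0,5.1,-1.2,20,0,0,0],[0,5.1,-1.2,26,0,0,0]]]' |grep -v open
python3 -m pendant '[[[0,0,0,3,0,0,0],[0,0,0,6,0,0,0],[0,0,0,9,0,0,0],[0,0,0,12,0,0,0],[0,0,0,12,0,0,0]]]'
python3 d.py .5154 -.1189 .302
```

```text
time_s: 5.58
eef_pos: [0.5155, -0.1163, 0.3567]
eef_rot: [-0.001, 0.144, 0.99, 0.0]
wrist_force: [-0.4, 0.3, -4.1]
grasp_force: 63.4
time_s: 6.0
eef_pos: [0.5159, -0.117, 0.3461]
eef_rot: [-0.0, 0.145, 0.989, 0.0]
wrist_force: [0.0, 0.5, -4.3]
opening: 0.538
grasp_force: 63.3
t 6.0 pos [ 0.5159 -0.117   0.3461] shift mm [-0.1 -1.9 44.1] zaxis [-6.e-04  3.e-04 -1.e+00] yaxis [0.287 0.958 0.   ] F [ 0.   0.5 -4.3] open 0.5376939751449415
```

```bash
python3 -m pendant '[[[0,0,0,6,0,0,0],[0,0,0,12,0,0,0],[0,0,0,18,0,0,0],[0,0,0,24,0,0,0],[0,0,0,24,0,0,0]]]'
python3 -m pendant '[[[0,0,0,4,0,0,0],[0,0,0,8,0,0,0],[0,0,0,12,0,0,0],[0,0,0,15,0,0,0],[0,0,0,15,0,0,0]]]'
```

```text
time_s: 6.42
eef_pos: [0.5155, -0.1169, 0.3209]
eef_rot: [-0.001, 0.145, 0.989, 0.0]
wrist_force: [-0.3, -1.6, -4.9]
opening: 0.542
grasp_force: 63.2
time_s: 6.83
eef_pos: [0.5158, -0.117, 0.3068]
eef_rot: [-0.0, 0.145, 0.989, 0.0]
wrist_force: [-1.0, -0.3, -5.4]
opening: 0.547
grasp_force: 63.3
```

```bash
python3 -m pendant '[[[0,0,0,1.5,0,0,0],[0,0,0,3,0,0,0],[0,0,0,3,0,0,0],[0,0,0,3,0,0,0]]]'
```

```text
time_s: 7.17
eef_pos: [0.5159, -0.1171, 0.3046]
eef_rot: [-0.0, 0.145, 0.989, -0.0]
wrist_force: [-1.2, -1.9, -5.5]
opening: 0.545
grasp_force: 63.3
```

```bash
python3 -m pendant '[[[0,0,0,1,0,0,0],[0,0,0,1,0,0,0],[0,0,0,1,0,0,0]]]'
```

```text
time_s: 7.42
eef_pos: [0.516, -0.1171, 0.3038]
eef_rot: [0.0, 0.145, 0.989, -0.0]
wrist_force: [-2.1, -1.9, -3.8]
opening: 0.536
grasp_force: 63.3
```

```bash
python3 -m pendant '[[[0,0,0,1,0,0,0],[0,0,0,1,0,0,0],[0,0,0,1,0,0,0]]]'
```

```text
time_s: 7.67
eef_pos: [0.516, -0.1172, 0.3028]
eef_rot: [0.0, 0.145, 0.989, -0.0]
wrist_force: [-3.1, -3.0, -3.6]
opening: 0.539
grasp_force: 63.4
```

```bash
python3 -m pendant '[[[0,0,0,1,0,0,0],[0,0,0,1,0,0,0],[0,0,0,1,0,0,0]]]'
```

```text
time_s: 7.92
eef_pos: [0.5161, -0.1171, 0.3024]
eef_rot: [0.0, 0.145, 0.989, -0.0]
wrist_force: [-4.6, -2.1, 2.3]
opening: 0.545
grasp_force: 63.9
```

Contact with the collar at TCP z of about 0.3025. Releasing and rising.

```bash
python3 -m pendant '[[[0.7,0,0,0,0,0,0],[0.9,0,0,0,0,0,0],[0.9,0,0,0,0,0,0],[0.9,0,0,0,0,0,0],[0.9,0,0,0,0,0,0]]]'
python3 -m pendant '[[[0.9,0,0,-10,0,0,0],[0.9,0,0,-30,0,0,0],[0.9,0,0,-55,0,0,0],[0.9,0,0,-80,0,0,0],[0.9,0,0,-80,0,0,0]]]'
python3 - <<'E'
from h import *
im=ctrl.camera("scene");im2=ctrl.camera("top")
cv2.imwrite("pics/r.png",np.hstack([crop("scene",im,(200,205),45,9,[],None)[:,:],crop("top",im2,(311,215),45,9,[],None)])[::2,::2])
E
```

```text
time_s: 8.33
eef_pos: [0.5162, -0.1169, 0.3019]
eef_rot: [0.0, 0.145, 0.989, 0.0]
wrist_force: [0.0, -0.2, 0.8]
opening: 0.898
grasp_force: 0.0
time_s: 8.75
eef_pos: [0.5175, -0.1176, 0.388]
eef_rot: [0.005, 0.145, 0.989, -0.001]
wrist_force: [0.7, 0.5, 0.7]
opening: 0.906
grasp_force: 0.0
```

View pics/r.png

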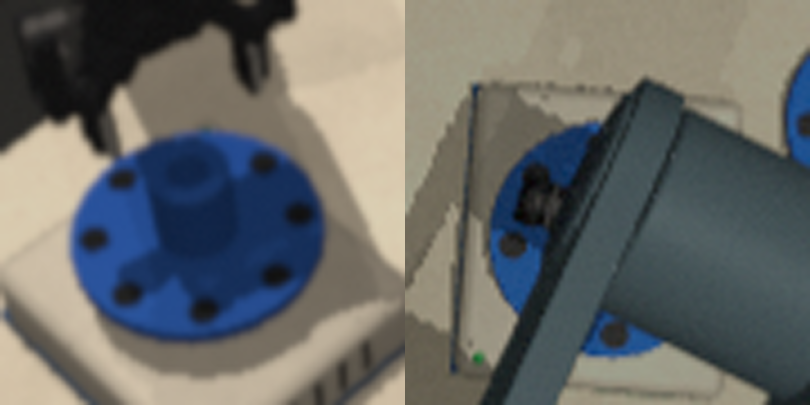

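Released, with the carousel level on the collar. Next, fingers to a 26 mm gap so both tips bear on the hub rim and straddle the bore, then press.

```bash
python3 -m pendant '[[[0.3,0,0,0,0,0,0],[0.3,0,0,0,0,0,0],[0.3,0,0,0,0,0,0],[0.3,0,0,0,0,0,0],[0.3,0,0,10,0,0,0]]]'
python3 -m pendant '[[[0.3,0,0,8,0,0,0],[0.3,0,0,16,0,0,0],[0.3,0,0,22,0,0,0],[0.3,0,0,25,0,0,0],[0.3,0,0,25,0,0,0]]]'
python3 -m pendant '[[[0.3,0,0,2,0,0,0],[0.3,0,0,4,0,0,0],[0.3,0,0,6,0,0,0],[0.3,0,0,8,0,0,0],[0.3,0,0,8,0,0,0]]]'
```

```text
time_s: 9.27
eef_pos: [0.5165, -0.1173, 0.3726]
eef_rot: [0.001, 0.145, 0.989, -0.0]
wrist_force: [0.3, -0.1, 0.4]
opening: 0.302
grasp_force: 0.0
time_s: 9.68
eef_pos: [0.5158, -0.117, 0.3457]
eef_rot: [-0.001, 0.145, 0.989, 0.0]
wrist_force: [-0.0, 0.4, 0.1]
opening: 0.301
grasp_force: 0.0
time_s: 10.1
eef_pos: [0.5164, -0.1172, 0.3401]
eef_rot: [0.001, 0.145, 0.989, -0.0]
wrist_force: [-1.9, 0.4, 6.4]
opening: 0.298
grasp_force: 3.1
```

Contact with the hub top at a TCP z of about 0.341. Pressing on.

```bash
python3 -m pendant '[[[0.3,0,0,2,0,0,0],[0.3,0,0,4,0,0,0],[0.3,0,0,6,0,0,0],[0.3,0,0,8,0,0,0],[0.3,0,0,10,0,0,0]]]'
python3 -m pendant '[[[0.3,0,0,2,0,0,0],[0.3,0,0,4,0,0,0],[0.3,0,0,6,0,0,0],[0.3,0,0,8,0,0,0],[0.3,0,0,8,0,0,0]]]'
```

```text
time_s: 10.52
eef_pos: [0.5165, -0.1173, 0.3307]
eef_rot: [0.001, 0.145, 0.989, -0.0]
wrist_force: [-3.0, 0.1, 12.2]
opening: 0.302
grasp_force: 5.5
time_s: 10.93
eef_pos: [0.5168, -0.1173, 0.3281]
eef_rot: [0.001, 0.144, 0.99, -0.001]
wrist_force: [-22.0, 7.4, 50.2]
opening: 0.299
grasp_force: 25.1
```

Force rose sharply at z 0.328, so I'll back off and look.

```bash
python3 -m pendant '[[[0.3,0,0,-8,0,0,0],[0.3,0,0,-20,0,0,0],[0.3,0,0,-45,0,0,0],[0.3,0,0,-75,0,0,0],[0.3,0,0,-75,0,0,0]]]'
python3 - <<'E'
from h import *
C=lambda z:[(circ(.5148,-.1179,z+.022,.075),(255,255,255)),(circ(.5148,-.1179,z+.01,.075),(0,255,255)),(circ(.5148,-.1179,z+.075,.024),(0,255,0))]
im=ctrl.camera("scene")
cv2.imwrite("pics/p.png",np.hstack([crop("scene",im,(200,208),40,5,C(z),None) for z in(.08,.086)]))
E
```

```text
time_s: 11.35
eef_pos: [0.5175, -0.1177, 0.402]
eef_rot: [0.005, 0.145, 0.989, -0.001]
wrist_force: [0.9, -0.5, 1.8]
opening: 0.303
grasp_force: 0.0
```

View pics/p.png

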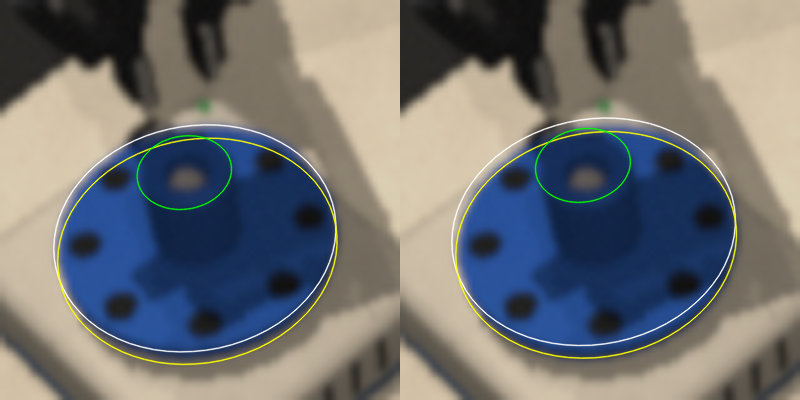

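The shaft top now shows in the bore. I'll move the arm aside and measure the height with both cameras.

```bash
python3 -m pendant '[[[0.3,35,0,0,0,0,0],[0.3,70,0,0,0,0,0],[0.3,105,0,0,0,0,0],[0.3,140,0,0,0,0,0],[0.3,140,0,0,0,0,0]]]' |head -2
cat > chk.py <<'E'
from fit import *
rd=lambda f:cv2.imread("pics/"+f)[:,:,::-1]
ims={c:ctrl.camera(c) for c in("top","scene")};v=[]
for c in ims:
    cv2.imwrite(f"pics/{c}_s.png",ims[c][:,:,::-1])
    a=fit(c,rd(f"{c}0.png"),CAR,0,(.545,.122),32,blue)
    for z in(.08,.083,.086):
        q=fit(c,ims[c],CAR,z,(.515,-.1175),36,blue,a[0][2])
        print(c,z,np.round(q[0],4),q[1:3]);v.append(cv2.resize(q[3],(266,266)))
cv2.imwrite("pics/s.png",np.vstack([np.hstack(v[:3]),np.hstack(v[3:])]))
E
python3 chk.py
```

```text
time_s: 11.82
eef_pos: [0.3772, -0.0745, 0.3933]
top 0.08 [ 0.5134 -0.1152  0.5805] (0.14, 1.0)
top 0.083 [ 0.5134 -0.115   0.5805] (0.16, 1.0)
top 0.086 [ 0.5136 -0.1148  0.5805] (0.21, 1.0)
scene 0.08 [ 0.5147 -0.1162  1.3856] (0.25, 0.98)
scene 0.083 [ 0.5164 -0.1173  1.3856] (0.2, 0.98)
scene 0.086 [ 0.5182 -0.1185  1.3856] (0.2, 0.99)
```

View pics/s.png

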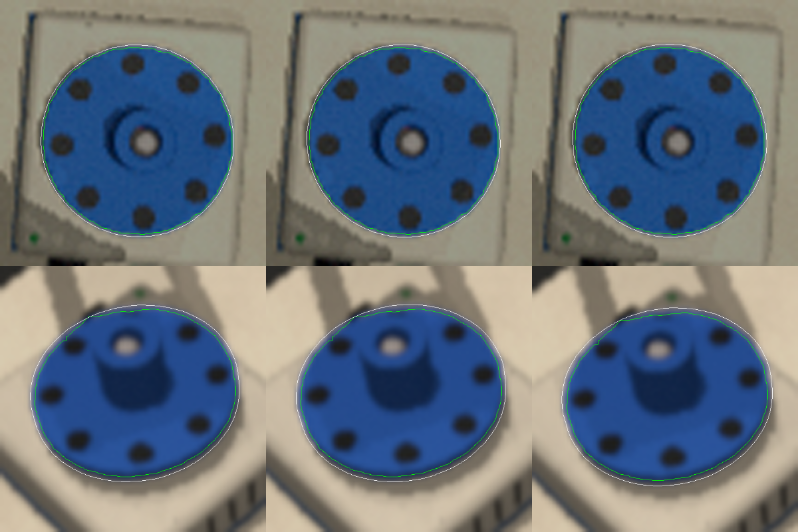

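Both cameras put the underside at 80–81.5 mm with the axis within 2 mm, so it is home or nearly so. I'll press once more, centred on the hub, to confirm the hard stop.

```bash
python3 -m pendant '[[[0.3,-35,0,0,0,0,0],[0.3,-70,0,0,0,0,0],[0.3,-105,0,0,0,0,0],[0.3,-140,0,0,0,0,0],[0.3,-140,2,0,0,0,0]]]' |grep eef_pos
python3 -m pendant '[[[0.3,0,0,20,0,0,0],[0.3,0,0,40,0,0,0],[0.3,0,0,52,0,0,0],[0.3,0,0,54,0,0,0],[0.3,0,0,54,0,0,0]]]' |grep -E 'pos|wrist'
python3 d.py .516 -.115 .332
```

```text
eef_pos: [0.5217, -0.1176, 0.3935]
eef_pos: [0.5166, -0.1151, 0.3405]
wrist_force: [-0.4, 0.6, -0.2]
t 12.75 pos [ 0.5166 -0.1151  0.3405] shift mm [ 0.6 -0.   8.5] zaxis [-0.0022  0.0011 -1.    ] yaxis [0.287 0.958 0.   ] F [-0.4  0.6 -0.2] open 0.3004095177371528
```

```bash
python3 -m pendant '[[[0.3,0,0,4,0,0,0],[0.3,0,0,7,0,0,0],[0.3,0,0,7,0,0,0]]]' |grep -E 'pos|wrist'
for i in 1; do python3 -m pendant '[[[0.3,0,0,2,0,0,0],[0.3,0,0,2,0,0,0],[0.3,0,0,2,0,0,0]]]' |grep -E 'pos|wrist'; done
python3 -m pendant '[[[0.3,0,0,2,0,0,0],[0.3,0,0,2,0,0,0],[0.3,0,0,2,0,0,0]]]' |grep -E 'pos|wrist'
python3 -m pendant '[[[0.3,0,0,2,0,0,0],[0.3,0,0,2,0,0,0],[0.3,0,0,2,0,0,0]]]' |grep -E 'pos|wrist'
```

```text
eef_pos: [0.5167, -0.1152, 0.335]
wrist_force: [1.3, -0.3, -0.0]
eef_pos: [0.5166, -0.1151, 0.333]
wrist_force: [-0.5, 0.2, 0.5]
eef_pos: [0.5165, -0.1151, 0.3306]
wrist_force: [-0.2, 0.7, -0.2]
eef_pos: [0.5165, -0.1151, 0.3285]
wrist_force: [-0.2, -0.4, -0.3]
```

```bash
python3 -m pendant '[[[0.3,0,0,2,0,0,0],[0.3,0,0,2,0,0,0],[0.3,0,0,2,0,0,0]]]' |grep -E 'pos|wrist'
python3 -m pendant '[[[0.3,0,0,2,0,0,0],[0.3,0,0,2,0,0,0],[0.3,0,0,2,0,0,0]]]' |grep -E 'pos|wrist'
python3 -m pendant '[[[0.3,0,0,2,0,0,0],[0.3,0,0,2,0,0,0],[0.3,0,0,2,0,0,0]]]' |grep -E 'pos|wrist'
```

```text
eef_pos: [0.5168, -0.1152, 0.3283]
wrist_force: [-4.9, 1.3, 11.5]
eef_pos: [0.517, -0.1152, 0.3283]
wrist_force: [-9.5, 3.5, 24.0]
eef_pos: [0.5171, -0.1152, 0.3282]
wrist_force: [-16.0, 5.0, 38.1]
```

```bash
python3 -m pendant '[[[0.3,0,0,-10,0,0,0],[0.3,0,0,-35,0,0,0],[0.3,0,0,-70,0,0,0],[0.3,30,0,-75,0,0,0],[0.3,60,0,-75,0,0,0]]]' |grep -E 'pos|wrist'
python3 -m pendant '[[[0.3,35,0,0,0,0,0],[0.3,70,0,0,0,0,0],[0.3,105,0,0,0,0,0],[0.3,105,0,0,0,0,0]]]' |grep -E 'pos|wrist'
sed -i 's/,rd(f/,rd(f/' chk.py
python3 - <<'E'
from fit import *
rd=lambda f:cv2.imread("pics/"+f)[:,:,::-1]
im=rd("scene0.png").copy();im[160:250,155:245]=cv2.resize(rd("r.png")[:,:405],(90,90),interpolation=cv2.INTER_AREA)
s=ctrl.camera("scene");cv2.imwrite("pics/scene_f.png",s[:,:,::-1])
for nm,k,zs in(("raised",im,(.095,.098)),("now",s,(.08,.083,.086))):
    for z in zs:
        q=fit("scene",k,DISC,z,(.515,-.1175),36,blue,1.3856);print(nm,z,np.round(q[0],4),q[1:3])
# bright shaft-top spot now and dark bore around it
uv=proj("scene",[.5148,-.1179,.148])[0];print("pred shaft top",uv.round(1))
x0,y0=int(uv[0])-12,int(uv[1])-12
crop("scene",s,(x0+12,y0+12),12,16,[(circ(.5147,-.1162,.155,.012),(0,255,0)),(circ(.5182,-.1185,.161,.012),(0,255,255)),(circ(.5148,-.1179,.148,.0075),(255,255,255))],"pics/z.png")
E
```

```text
eef_pos: [0.4599, -0.0985, 0.4008]
wrist_force: [-1.7, -0.2, 0.0]
eef_pos: [0.3541, -0.0656, 0.3966]
wrist_force: [-0.2, -0.0, -0.4]
raised 0.095 [ 0.5138 -0.1153  1.3856] (0.26, 0.93)
raised 0.098 [ 0.5155 -0.1165  1.3856] (0.22, 0.92)
now 0.08 [ 0.5148 -0.1164  1.3856] (0.23, 0.98)
now 0.083 [ 0.5165 -0.1176  1.3856] (0.22, 0.99)
now 0.086 [ 0.5184 -0.1187  1.3856] (0.23, 0.99)
pred shaft top [196.7 203.6]
```

View pics/z.png

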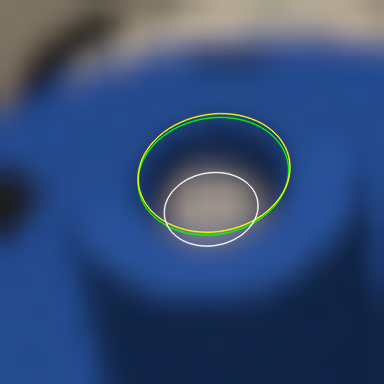

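The image shows an 18 mm drop between the raised and pressed positions with the axis unchanged, and the second press met a rigid stop. The arm is clear, so I'm handing in.

```bash
python3 -c "
from bench import ctrl
print(ctrl.hand_in())"
```

```text
the job is handed in; nothing more can be done
None
```

I set the blue carousel on the raised collar, released it, pressed it down to a hard stop and handed the job in at about 14 s. The camera fits put the carousel's underside within about 1.5 mm of the pedestal and its axis within about 2 mm; the hand-in returned no verdict.

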